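# Release and slide open the filter cover of a microscope light source

### The job

Open the filter window of the microscope's light-source box: with the fingertips press the orange snap tab all the way in, then push the released black cover along its channel, off the filter window, until the whole cover is past the orange tab. Only press and push: never lift the cover off the box; leave it lying flat in the channel with the tab still in, and leave the dish, bottle and slide box where they stand.

Things in the scene. Friction and masses are not known exactly. Their poses are not given: they have to be found in the camera images.
- lamp_box: White light-source box, fixed. Origin on the bench, z up, flat deck at z = 80 mm; spans x -150 to +170, y -70 to +70 mm. On the deck two dark steel rails 10 mm high (inner faces y = +-37 mm, x = -105 to +170) form a channel along x. Deck behind cover (x -150 to -105) is bare. End stop 8 mm high at x = 164 to 170. Cover slides to +x: window, orange tab (x -18 to +32), then free deck.
- cover: Loose black cover, ~120 g, 84 mm (x) by 70 mm (y), plate 3 to 10 mm above the deck on two runners. On its rear (-x) edge a blue rib 8 mm thick, 60 wide, top 24 mm above deck; push on that flush rear face (x = -42 mm). Origin: centre of underside, axes as the box's. Seated at x = -62, z = 80 mm in the box frame, 2 mm from the tab that blocks it. Slides with ~1 N friction, stays where left.
- tab_top (a point): Centre of the finger-press area on the flat top of the orange snap tab (50 mm along x, 40 mm wide), at x = 13 mm, y = 0 in the box's frame, starting 8 to 9 mm above the deck (about z = 89 mm). Moves down with the tab.
- tab (a joint): Travel of the orange tab straight down, m: 0 out, 0.009 fully in (its top then level with the deck). Pressing takes about 3 N plus 0.1 N per cm/s; it has no return spring and stays where it is pressed. The cover passes over it from about 0.006 on.
- window (a point): Centre of the filter window's mouth, at deck level: x = -60, y = 0, z = 80 mm in the box's frame. The window is a recess 56 mm (x) by 52 mm (y), 14 mm deep, hidden under the seated cover.
- dish: Bystander: closed culture dish, straw yellow, 93 mm across, 19 mm high; origin at the centre of its underside.
- oil_bottle: Bystander: amber bottle with black cap, 32 mm across, 75 mm high; origin at the centre of its underside.
- slide_box: Bystander: blue box with white lid for microscope slides, 80 x 30 x 32 mm; origin at the centre of its underside.
Mind the look-alikes: they are no part of the job. What is meant by the cover is not purple, and is the larger of those in its own colour.

How it is judged:
By the outcome, as a careful person would: the job done as asked, in the order asked, and still so for the second after the job is handed in, with the robot touching nothing.
It also fails if it takes over 42 s, if anything falls off the work surface, if the arm or the gripper's body presses on something with over 40 N, if the wrist force passes 120 N, or if a joint passes its speed limit or range.

### The arm

A 6-joint arm with a two-finger parallel gripper is mounted at the origin on the work surface. World frame = base frame: x ahead of the robot, y to its left, z up, the work surface at z = 0. Lengths are in m, angles in degrees, forces in N, time in s.
With the tool pointing down it reaches from about 0.4 to 0.825 m from the base axis. Payload 7 kg.
Tool frame: the origin (TCP) lies at the very end of the fingers, on their centre line; the grasp point (between the pads) lies 19 mm behind it; x points along the fingers, z is the direction in which the jaws open and shut, and the axes are right-handed (so a half turn about x gives the same grasp; the last joint's range is limited). The gripper opens to 88 mm and grips with 3 to 60 N. Pads are 19 mm wide; open, the fingers measure 130 mm over their backs; the gripper's body (78 mm by 193 mm) begins 47 mm behind the grasp point.
Start: joints at [-52.821, 20.546, 0.682, 0, -70.136, -16.507], TCP at [0.238, -0.632, 0.227] pointing down, gripper open.
Joint ranges: [-176.03, 176.03], [-82.01, 121.73], [-58.28, 71.71], [-173.87, 95.51], [-174.79, -0.11], [-173.66, 173.66]. Speed limits (degrees/s): [136.94, 136.94, 172.46, 180, 180, 180].

### API

Orientations are given as [roll, pitch, yaw] about the fixed x, y, z axes, in that order (R = Rz(yaw) Ry(pitch) Rx(roll)).
In Python, from plant import sensors, cams, workorder gives the robot as it stands. The module is installed in compiled form; this text tells all that it offers.
- The arm moves only by the shell command python3 -m handwheel 'ROWS' [OPENING] [FORCE]. ROWS is JSON, one flat list of numbers, 4 for each row, row after row: the shift along the tool's x, y, z in cm, then the turn about the tool's x in degrees. A call has exactly 10 rows; each row is the pose to reach, as a shift and turn from the pose commanded when the call began, along the tool's axes at that moment; what a row does not reach only later rows make up. A row lasts 1/8 s, in which the tool goes at most 62.5 mm and 10.7 degrees, less where a joint would pass 70% of its speed; a pose out of reach is approached as far as the arm can. A call with a gripper value outside its range is refused whole. OPENING is the finger opening in cm, from 0 to 8.76, set as the call begins (- or left out, the last holds). The fingers move at their own pace and stop on an object; FORCE is the grip in N (left out, the last holds). Time passes only in rows, so rows that repeat a pose let the fingers close, or fill a call up. It gives the time, the measured TCP pose, the force and the opening at its end, in the units of the state.
- sensors.get_state(): the state, without advancing time (a new reading comes with each control period).
- cams.capture(name): name is "scene" or "side" or "wrist"; returns a dict with "image" (384x512x3 uint8, red, green, blue), "fov_y" (degrees; the focal length in pixels is half the picture's height over the tangent of half this angle, whatever the lens; pixels are square), "cx", "cy" (the principal point, pixels), "xyz" and "rotation" of the camera in the world. Camera axes: x right, y down, z forward; pixel columns grow to the right and rows downward; lengths in m; the calibration is good to about 2 mm. The wrist camera is an equidistant fisheye: a pixel r from the principal point sees the ray r / f radians off the axis. A picture is of the moment at which its call begins. There is no depth.
- workorder.close_job(): hands the job in, once; it reports no verdict.
The state is a dict: "time_s": time; "joints": joint angles; "qd": joint speeds; "joint_torque": joint torques, N m; "tcp_pos": TCP position; "eef_rot": TCP orientation; "contact_force": force on the tool from outside, world axes, zero at the start; "moment": the same for the moment, N m; "gripper_width": finger opening in m.
Only numpy, scipy, OpenCV 4.12 (cv2) and the standard library are available. Lean on these libraries where they do the work, as an engineer would, in place of code of your own. Each camera call takes 0.05 s, during which the arm holds its last target.

## Working session

There is one attempt and no reset: what is moved stays moved. The work goes in short steps, Python scripts to look and compute and a shell command to move; the robot and the scene stay as the last step left them, time stands still between calls to the robot, and variables do not carry over. Pictures are saved under pics/ and viewed, and the job is handed in when it is done.

```bash
mkdir -p pics; python3 - <<'E'
from plant import sensors,cams
import cv2,json
s=sensors.get_state();print(s)
for n in("scene","side","wrist"):
    c=cams.capture(n);cv2.imwrite(f"pics/{n}0.png",c["image"][:,:,::-1])
    print(n,c["fov_y"],c["cx"],c["cy"],c["xyz"],c["rotation"])
E
```

```text
{'time_s': 0.0, 'joints': array([-5.28227171e+01,  2.05937965e+01,  6.31711834e-01, -1.88123603e-02,
       -7.01358820e+01, -1.65057537e+01]), 'qd': array([-0.05130719, -0.04821493,  0.02019066,  0.05445452, -0.07410792,
       -0.06792277]), 'joint_torque': array([ 9.81593876e-04, -5.82720029e+01,  2.93059373e+01,  6.99721813e+00,
        6.92273868e-03, -1.37515135e-04]), 'tcp_pos': array([ 0.23805378, -0.63109024,  0.22558449]), 'eef_rot': array([  6.2746281 ,  89.90044949, 116.93974986]), 'contact_force': array([-0.12021173,  0.43924701,  0.08731827]), 'moment': array([ 0.0037998 ,  0.00562239, -0.03859815]), 'gripper_width': 0.0873360181176646}
scene 54.91334467086333 254.26593999130037 193.76644194590588 [1.06061858 0.45984204 0.5392645 ] [-126.18333077   -0.41024935  133.05966556]
side 45.48447174139032 255.92859968174835 186.04712933440004 [0.58018604 0.71812751 0.72167064] [-131.02948513    0.19320978 -176.47389714]
wrist 65.70646984690485 257.20091296252815 190.2897171557885 [ 0.1726221  -0.65618173  0.38409518] [ 1.64904275e+02 -6.01034541e-02  1.10613919e+02]
```

View pics/scene0.png

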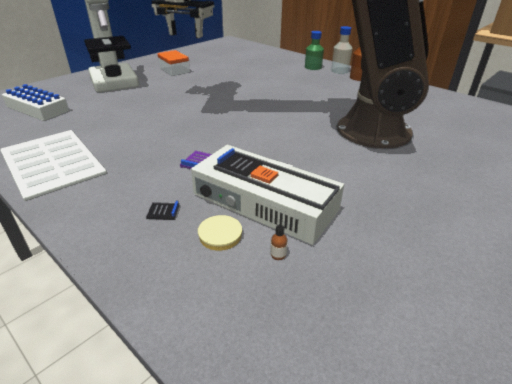

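View pics/side0.png

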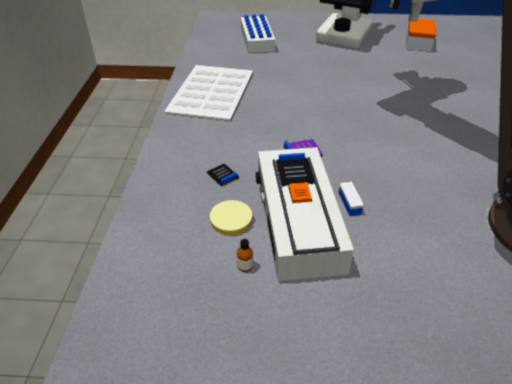

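View pics/wrist0.png

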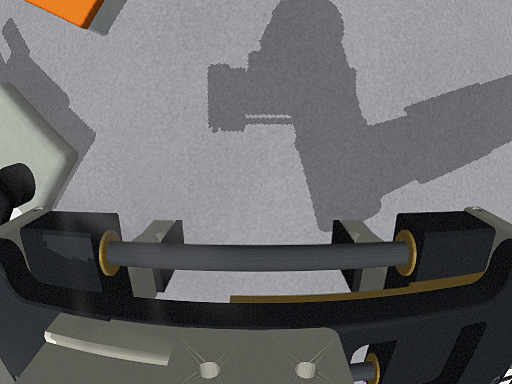

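The side view shows the box with its rib at about (292,155), the orange tab at (300,192), and the channel running toward the camera, so box +x is roughly world +y. Next I enlarge and measure.

```bash
cat > h.py <<'E'
import numpy as np,cv2
from scipy.spatial.transform import Rotation as R
from plant import cams
def cap(n): return cams.capture(n)
def ray(c,px,fish=False):
    px=np.atleast_2d(np.asarray(px,float)); f=c["image"].shape[0]/2/np.tan(np.radians(c["fov_y"]/2))
    d=(px-[c["cx"],c["cy"]])/f
    if fish:
        r=np.linalg.norm(d,axis=1,keepdims=True); v=np.hstack([d/np.maximum(r,1e-9)*np.sin(r),np.cos(r)])
    else: v=np.hstack([d,np.ones((len(d),1))])
    return R.from_euler('xyz',c["rotation"],degrees=True).apply(v)
def onz(c,px,z,fish=False):
    v=ray(c,px,fish); return c["xyz"]+v*((z-c["xyz"][2])/v[:,2])[:,None]
def proj(c,P):
    f=c["image"].shape[0]/2/np.tan(np.radians(c["fov_y"]/2))
    q=R.from_euler('xyz',c["rotation"],degrees=True).inv().apply(np.atleast_2d(P)-c["xyz"])
    return q[:,:2]/q[:,2:]*f+[c["cx"],c["cy"]]
def crop(c,name,x0,x1,y0,y1,k,pts=()):
    im=c["image"][y0:y1,x0:x1,::-1].copy(); im=cv2.resize(im,None,fx=k,fy=k,interpolation=cv2.INTER_CUBIC)
    for u,v in pts: cv2.circle(im,(int((u-x0+.5)*k),int((v-y0+.5)*k)),3,(0,255,255),-1)
    cv2.imwrite("pics/"+name,im)
E
python3 - <<'E'
from h import *
for n,b in(("scene",(170,360,140,270,4)),("side",(190,380,130,285,4))):
    c=cap(n);crop(c,n+"1.png",*b)
    hsv=cv2.cvtColor(c["image"],cv2.COLOR_RGB2HSV)
    for nm,lo,hi in(("orange",(3,180,150),(12,255,255)),("blue",(108,180,90),(125,255,255)),("yellow",(22,60,120),(34,255,255))):
        m=cv2.inRange(hsv,lo,hi);k,l,st,ce=cv2.connectedComponentsWithStats(m)
        for i in range(1,k):
            if st[i,4]>25: 
                z={"orange":.089,"blue":.1,"yellow":.019}[nm]
                print(n,nm,st[i],ce[i].round(1),onz(c,ce[i],z).round(4))
E
```

```text
scene orange [158  51  29  11 186] [172.2  55.7] [[ 0.1295 -0.8772  0.089 ]]
scene orange [251 166  26  15 192] [262.9 173.2] [[0.5386 0.0027 0.089 ]]
scene blue [341  27   9   7  55] [345.1  29.9] [[-0.748  -0.5852  0.1   ]]
scene blue [312  32   9   7  45] [315.8  34.5] [[-0.5604 -0.6358  0.1   ]]
scene yellow [198 216  44  35 729] [219.6 234.2] [[0.6915 0.0218 0.019 ]]
side orange [409  21   7  12  27] [410.4  26.4] [[ 0.1395 -0.8881  0.089 ]]
side orange [295 189  12   7  41] [300.5 192.1] [[0.5337 0.0064 0.089 ]]
side blue [245  15   9  22  65] [248.9  25.7] [[ 0.7025 -0.8372  0.1   ]]
side blue [253  15   9  22  68] [257.   25.3] [[ 0.6748 -0.842   0.1   ]]
side blue [260  15  11  21  67] [265.1  25.2] [[ 0.6467 -0.8444  0.1   ]]
side blue [285 141   6   8  28] [287.  144.8] [[ 0.5637 -0.1437  0.1   ]]
side blue [279 153  25   7 120] [291.2 156.2] [[ 0.5537 -0.1006  0.1   ]]
side blue [221 173  16  10  66] [228.4 176.9] [[ 0.6863 -0.021   0.1   ]]
side blue [340 190  22  25 134] [350.3 206.5] [[0.4374 0.0555 0.1   ]]
side yellow [ 210  200   42   34 1057] [230.3 215.9] [[0.6817 0.0142 0.019 ]]
```

View pics/scene1.png

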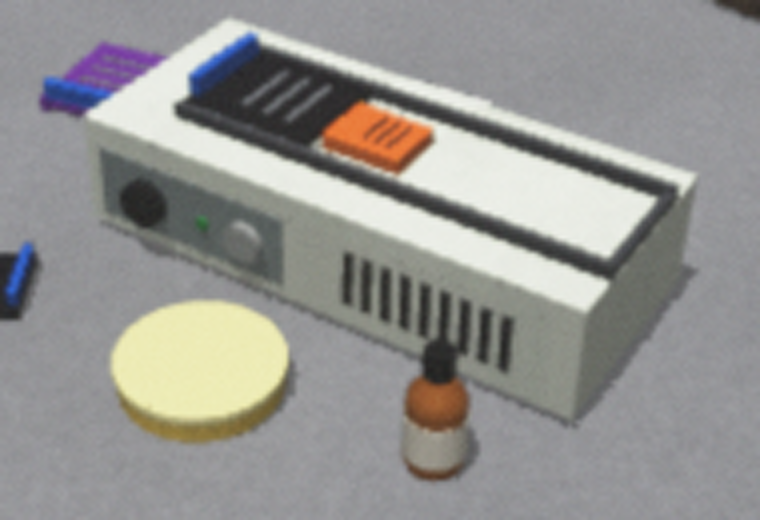

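View pics/side1.png

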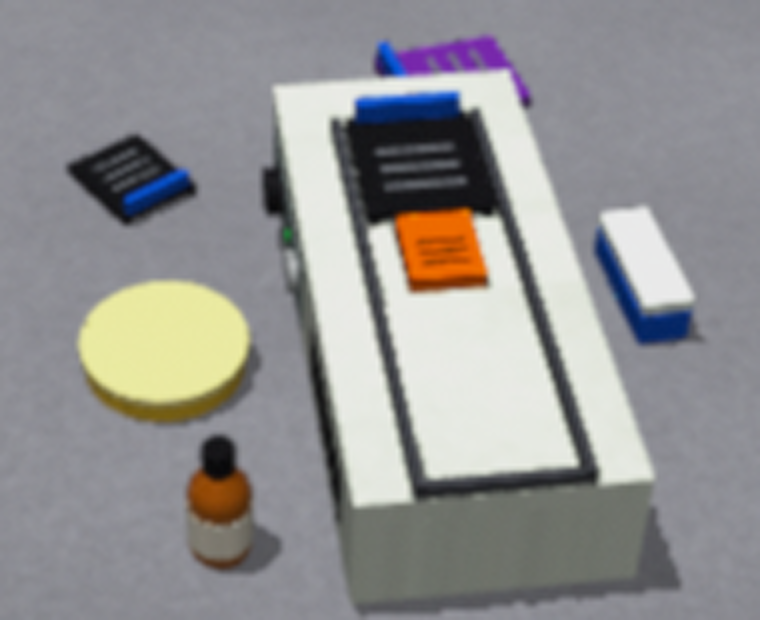

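```bash
cat > fit.py <<'E'
from h import *
B=np.array([[-150,-70],[-150,70],[170,70],[170,-70]])/1000
def fit(W):
    cb,cw=B.mean(0),W.mean(0); H=(B-cb).T@(W-cw); a=np.arctan2(H[0,1]-H[1,0],H[0,0]+H[1,1])
    Rm=np.array([[np.cos(a),-np.sin(a)],[np.sin(a),np.cos(a)]]); t=cw-Rm@cb
    return a,Rm,t,(B@Rm.T+t-W)
E
python3 - <<'E'
from fit import *
px={"scene":(170,140,[(88,118),(232,18),(693,177),(580,315)]),"side":(190,130,[(275,88),(515,72),(653,478),(352,503)])}
Ws=[]
C={}
for n,(x0,y0,p) in px.items():
    c=C[n]=cap(n);p=np.array(p)/4-.5+[x0,y0];W=onz(c,p,.08)[:,:2];Ws.append(W)
    a,Rm,t,e=fit(W);print(n,np.degrees(a),t,(e*1e3).round(1).tolist(), (Rm@[.013,0]+t))
a,Rm,t,e=fit(sum(Ws)/2);print(np.degrees(a),t,(e*1e3).round(1).tolist())
w=lambda x,y,z:[*(Rm@[x,y]+t),z]
P=[w(-.15,-.07,.08),w(-.15,.07,.08),w(.17,.07,.08),w(.17,-.07,.08),w(-.018,-.02,.089),w(-.018,.02,.089),w(.032,-.02,.089),w(.032,.02,.089),w(-.104,-.03,.104),w(-.104,.03,.104),w(.17,.037,.09),w(.17,-.037,.09)]
for n,b in(("scene",(170,360,140,270,4)),("side",(190,380,130,285,4))): crop(C[n],n+"2.png",*b,proj(C[n],P))
E
```

```text
scene 99.37886205974876 [ 0.53504541 -0.00519168] [[-0.3, -4.0], [2.0, 0.2], [-0.3, 2.5], [-1.4, 1.3]] [0.5329269  0.00763454]
side 99.43427730524489 [ 0.53534045 -0.00632573] [[-0.9, -2.0], [1.5, -1.2], [-0.4, 1.7], [-0.2, 1.6]] [0.53320954 0.00649844]
99.40658129780086 [ 0.53519293 -0.00575871] [[-0.6, -3.0], [1.8, -0.5], [-0.3, 2.1], [-0.8, 1.4]]
```

View pics/scene2.png

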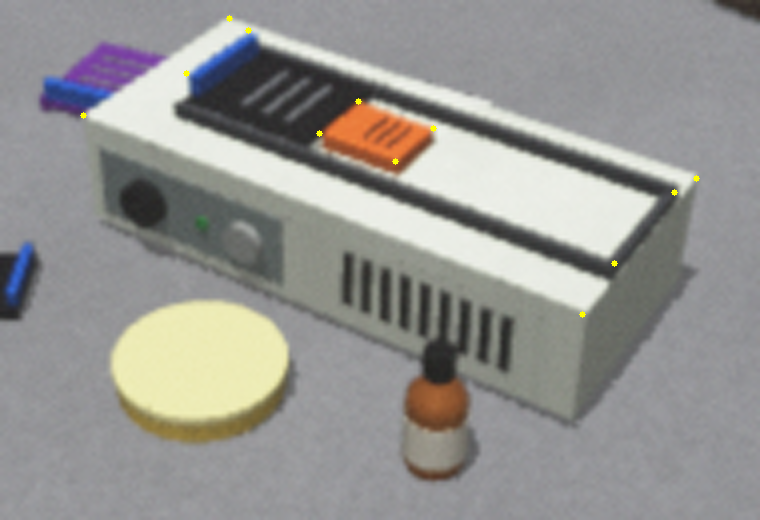

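View pics/side2.png

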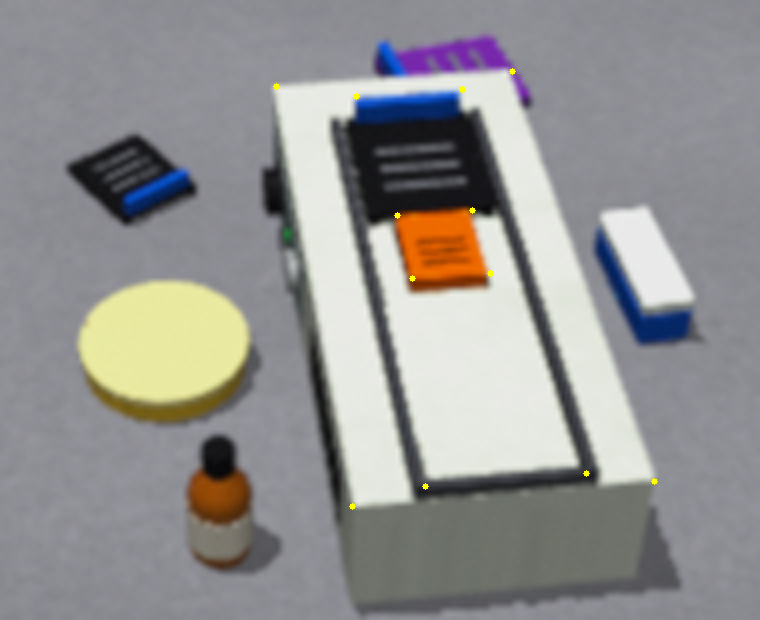

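```bash
cat > go.py <<'E'
import sys
from h import *
from plant import sensors
a=np.radians(99.41);Rm=np.array([[np.cos(a),-np.sin(a)],[np.sin(a),np.cos(a)]]);t=np.array([.5352,-.0058])
def rep(tx=None,ty=None,z=None):
    s=sensors.get_state();T=R.from_euler('xyz',s["eef_rot"],degrees=True).as_matrix();p=s["tcp_pos"]
    print("t",round(s["time_s"],2),"box mm",(1e3*(Rm.T@(p[:2]-t))).round(1),"z",(p[2]*1e3).round(1),"F",s["contact_force"].round(1),"w",round(s["gripper_width"],4))
    bx=np.array([-np.sin(a),np.cos(a),0]); zz=T[:,2]
    # turn about tool x (rotation +th: z->cos z - sin y)
    c=[]
    for sgn in(1,-1):
        v=T.T@(sgn*bx); c.append(round(float(np.degrees(np.arctan2(-v[1],v[2]))),2))
    print("turn opts",c,"axes x,y,z",T.T.round(3).tolist(),"j6",s["joints"].round(1))
    if tx is not None:
        w=np.array([*(Rm@np.array([tx,ty])/1+t),z]); print("shift cm",(100*T.T@(w-p)).round(2))
if __name__=="__main__": rep(*[float(v)/1e3 for v in sys.argv[1:]]) if len(sys.argv)>1 else rep()
E
python3 go.py 13 0 150
```

```text
t 0.35 box mm [-568.7  395.3] z 226.3 F [-0.4 -0.3  0.3] w 0.0876
turn opts [-78.74, 101.26] axes x,y,z [[-0.0, 0.0, -1.0], [-0.936, -0.353, 0.0], [-0.353, 0.936, 0.0]] j6 [-52.8  20.6   0.7  -0.  -70.1 -16.5]
shift cm [  7.65 -50.12  49.32]
```

```bash
python3 -m handwheel '[0,-2,2,-3, 0,-6,6,-11, 0,-10,10,-20, 0,-14.5,14.3,-30, 0,-19,18.7,-40, 0,-23.5,23.1,-50, 0,-28,27.5,-60, 0,-32.5,32,-69, 0,-36.5,36,-76, 0,-38.5,37.9,-78.7]' 0 20; python3 go.py 13 0 110
```

```text
time_s: 1.6
tcp_pos: [0.4656, -0.1385, 0.227]
eef_rot: [179.6, 89.9, 9.2]
contact_force: [-0.3, 0.3, 0.8]
gripper_width: 0.0007
t 1.6 box mm [-119.5   90.3] z 227.0 F [-0.3  0.3  0.8] w 0.0007
turn opts [0.26, -179.74] axes x,y,z [[0.001, 0.0, -1.0], [0.168, -0.986, 0.0], [-0.986, -0.168, -0.001]] j6 [  6.7   2.4 -22.4  -0.  -65.1   3. ]
shift cm [ 11.71 -13.21  -9.08]
```

```bash
python3 -m handwheel '[0,-2,-1.5,0, 1,-5,-4,0.3, 2,-9,-6.5,0.3, 4,-12,-8.5,0.3, 6,-13.2,-9.1,0.3, 8,-13.2,-9.1,0.3, 10,-13.2,-9.1,0.3, 11,-13.2,-9.1,0.3, 11.5,-13.2,-9.1,0.3, 11.5,-13.2,-9.1,0.3]'; python3 go.py 13 0 89; python3 - <<'E'
from h import *
crop(cap("scene"),"scene3.png",170,360,80,270,3);crop(cap("side"),"side3.png",190,380,100,285,4)
E
```

```text
time_s: 2.85
tcp_pos: [0.5331, 0.004, 0.1118]
eef_rot: [163.1, 90.0, -7.8]
contact_force: [0.3, -0.1, 0.1]
gripper_width: 0.0002
t 2.85 box mm [10.   0.4] z 111.8 F [ 0.3 -0.1  0.1] w 0.0002
turn opts [-0.34, 179.66] axes x,y,z [[0.0, -0.0, -1.0], [0.158, -0.988, 0.0], [-0.988, -0.158, -0.0]] j6 [ 21.5  13.4 -26.    0.  -50.6 -12.5]
shift cm [ 2.28 -0.3  -0.04]
```

View pics/scene3.png

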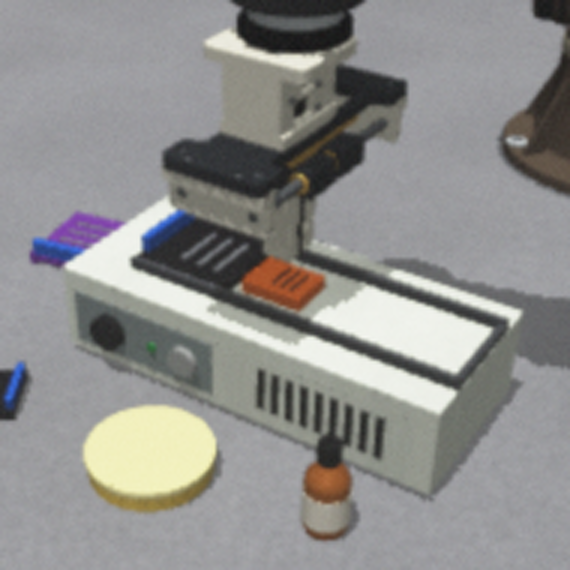

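View pics/side3.png

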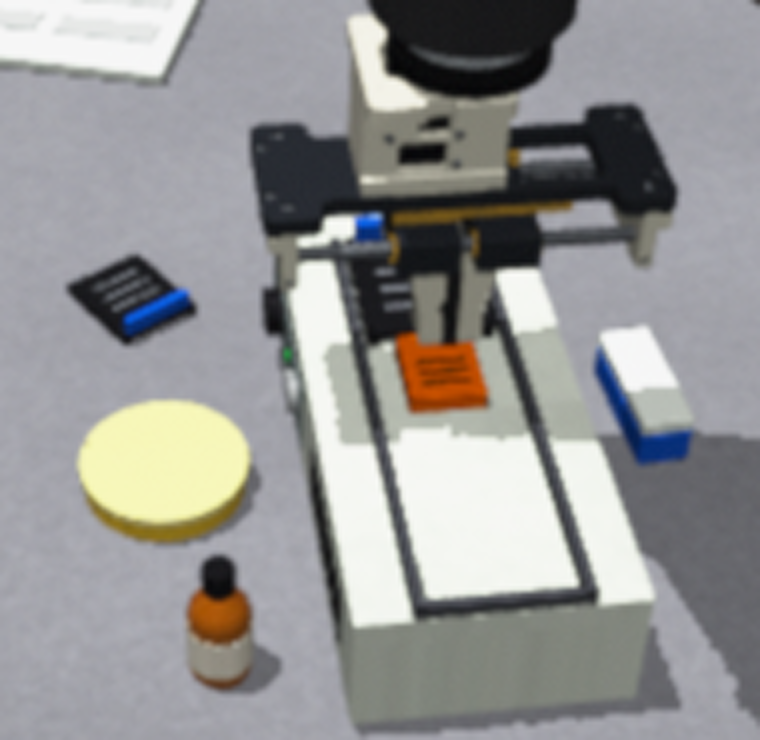

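The fingers hang over the tab as computed. Now I press slowly.

```bash
python3 -m handwheel '[0.6,-0.3,0,0, 1.2,-0.3,0,0, 1.7,-0.3,0,0, 2,-0.3,0,0, 2.2,-0.3,0,0, 2.4,-0.3,0,0, 2.6,-0.3,0,0, 2.8,-0.3,0,0, 2.9,-0.3,0,0, 2.9,-0.3,0,0]'; python3 go.py 13 0 79
```

```text
time_s: 4.2
tcp_pos: [0.5325, 0.007, 0.0825]
eef_rot: [-70.9, 90.0, 118.1]
contact_force: [-0.5, -0.7, 0.6]
gripper_width: 0.0004
t 4.2 box mm [13.1  0.6] z 82.5 F [-0.5 -0.7  0.6] w 0.0004
turn opts [-0.34, 179.66] axes x,y,z [[-0.0, 0.0, -1.0], [0.158, -0.987, -0.0], [-0.987, -0.158, 0.0]] j6 [ 21.9  15.4 -28.   -0.  -46.6 -12.8]
shift cm [ 0.35  0.01 -0.06]
```

```bash
python3 -m handwheel '[0.1,0,0,0, 0.15,0,0,0, 0.2,0,0,0, 0.25,0,0,0, 0.3,0,0,0, 0.3,0,0,0, 0.3,0,0,0, 0.3,0,0,0, 0.3,0,0,0, 0.3,0,0,0]'; python3 go.py 13 0 79
```

```text
time_s: 5.45
tcp_pos: [0.5325, 0.007, 0.0802]
eef_rot: [150.0, 90.0, -20.9]
contact_force: [-2.7, 0.1, 8.5]
gripper_width: 0.0005
t 5.45 box mm [13.   0.6] z 80.2 F [-2.7  0.1  8.5] w 0.0005
turn opts [-0.32, 179.68] axes x,y,z [[0.0, -0.0, -1.0], [0.158, -0.987, 0.0], [-0.987, -0.158, -0.0]] j6 [ 21.9  15.6 -28.1   0.  -46.3 -12.8]
shift cm [ 0.12  0.   -0.06]
```

```bash
python3 -m handwheel '[0.05,0,0,0, 0.1,0,0,0, 0.1,0,0,0, 0.1,0,0,0, 0.1,0,0,0, 0.1,0,0,0, 0.1,0,0,0, 0.1,0,0,0, 0.1,0,0,0, 0.1,0,0,0]'; python3 go.py -125 0 150
```

```text
time_s: 6.7
tcp_pos: [0.5326, 0.007, 0.08]
eef_rot: [160.7, 90.0, -10.2]
contact_force: [-6.6, 0.2, 16.9]
gripper_width: 0.0006
t 6.7 box mm [13.   0.5] z 80.0 F [-6.6  0.2 16.9] w 0.0006
turn opts [-0.31, 179.69] axes x,y,z [[0.001, -0.0, -1.0], [0.158, -0.987, 0.0], [-0.987, -0.158, -0.001]] j6 [ 21.9  15.6 -28.1   0.  -46.2 -12.8]
shift cm [-7.   13.8  -0.13]
```

The tab is bottomed: z 80.0 and 17 N. Next I lift and go behind the rib.

```bash
python3 -m handwheel '[-2,0,0,0, -4.5,0,0,0, -5,3,0,0, -5,7,0,-0.3, -5,11,-0.1,-0.3, -5,13.5,-0.1,-0.3, -5,14,-0.1,-0.3, -4.5,14,-0.1,-0.3, -3.8,14,-0.1,-0.3, -3.8,14,-0.1,-0.3]'; python3 go.py -125 0 86; python3 - <<'E'
from h import *
crop(cap("scene"),"scene4.png",170,360,80,270,3);crop(cap("side"),"side4.png",190,380,100,285,4)
E
```

```text
time_s: 7.95
tcp_pos: [0.555, -0.1303, 0.1157]
eef_rot: [-12.5, 89.9, 177.0]
contact_force: [-0.5, 0.5, 0.4]
gripper_width: 0.0002
t 7.95 box mm [-126.1    0.8] z 115.7 F [-0.5  0.5  0.4] w 0.0002
turn opts [0.02, -179.98] axes x,y,z [[-0.001, 0.0, -1.0], [0.164, -0.986, -0.0], [-0.986, -0.164, 0.001]] j6 [  6.4  16.4 -21.1  -0.  -52.6   3. ]
shift cm [ 2.97 -0.11 -0.08]
```

View pics/scene4.png

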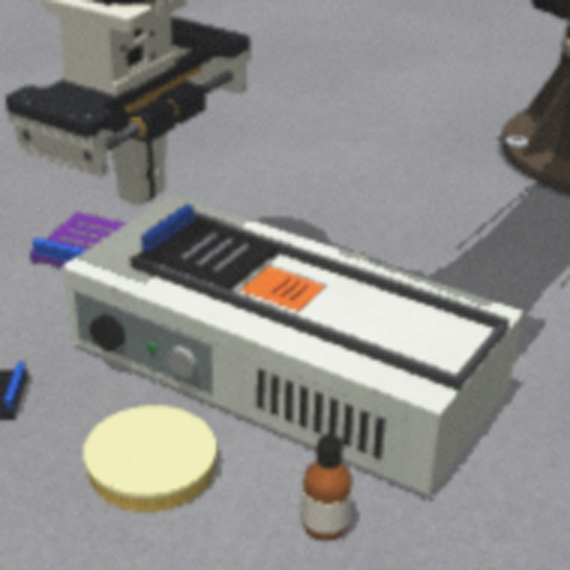

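View pics/side4.png

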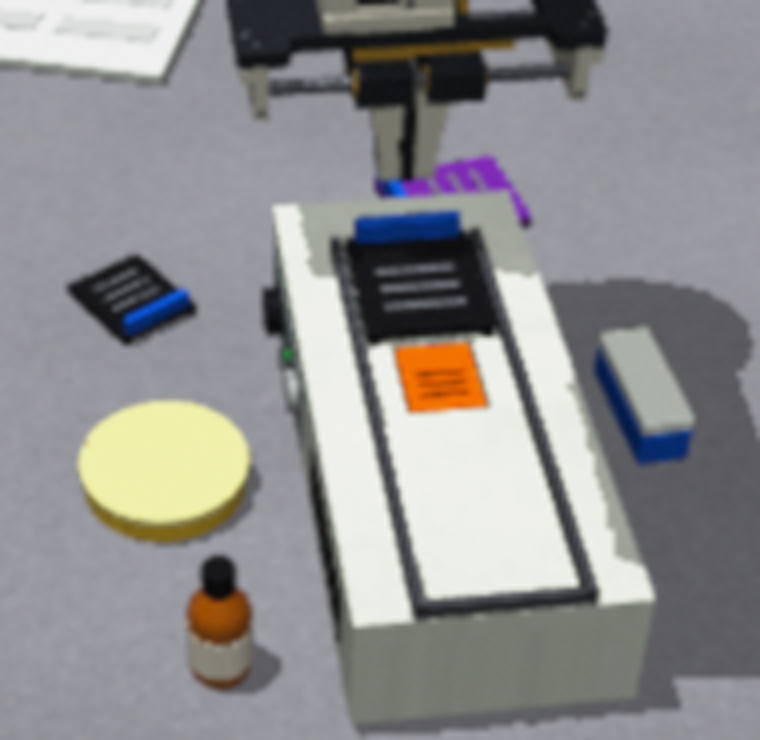

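The tab is now flush with the deck and the fingers are behind the rib. Next I descend to z≈86 and make contact.

```bash
python3 -m handwheel '[0.8,0,-0.1,0, 1.6,0,-0.1,0, 2.4,0,-0.1,0, 2.9,0,-0.1,0, 2.9,0,-0.1,0, 2.9,-0.4,-0.1,0, 2.9,-0.8,-0.1,0, 2.9,-1.2,-0.1,0, 2.9,-1.6,-0.1,0, 2.9,-2,-0.1,0]'; python3 go.py 43 0 86
```

```text
time_s: 9.3
tcp_pos: [0.5534, -0.111, 0.0878]
eef_rot: [150.6, 90.0, -20.0]
contact_force: [0.5, -0.8, 0.5]
gripper_width: 0.0
t 9.3 box mm [-106.7   -0.8] z 87.8 F [ 0.5 -0.8  0.5] w 0.0
turn opts [-0.02, 179.98] axes x,y,z [[0.0, -0.0, -1.0], [0.163, -0.987, 0.0], [-0.987, -0.163, -0.0]] j6 [  8.5  17.7 -23.7   0.  -48.6   0.8]
shift cm [  0.18 -14.97   0.09]
```

```bash
python3 -m handwheel '[0.1,-0.5,0,0, 0.1,-1.2,0,0, 0.1,-2,0,0, 0.1,-2.8,0,0, 0.1,-3.6,0,0, 0.1,-4.4,0,0, 0.1,-5.2,0,0, 0.1,-6,0,0, 0.1,-6.6,0.1,0, 0.1,-7,0.1,0]'; python3 go.py 41 0 86; python3 - <<'E'
from h import *
crop(cap("scene"),"scene5.png",170,360,80,270,3);crop(cap("side"),"side5.png",190,380,100,285,4)
E
```

```text
time_s: 10.55
tcp_pos: [0.5407, -0.0419, 0.0865]
eef_rot: [-21.0, 90.0, 168.4]
contact_force: [0.2, 0.2, -0.7]
gripper_width: 0.0001
t 10.55 box mm [-36.5   0.5] z 86.5 F [ 0.2  0.2 -0.7] w 0.0001
turn opts [-0.03, 179.97] axes x,y,z [[-0.0, 0.0, -1.0], [0.163, -0.987, -0.0], [-0.987, -0.163, 0.0]] j6 [ 16.3  15.9 -26.5  -0.  -47.6  -6.9]
shift cm [ 0.05 -7.75 -0.04]
```

View pics/scene5.png

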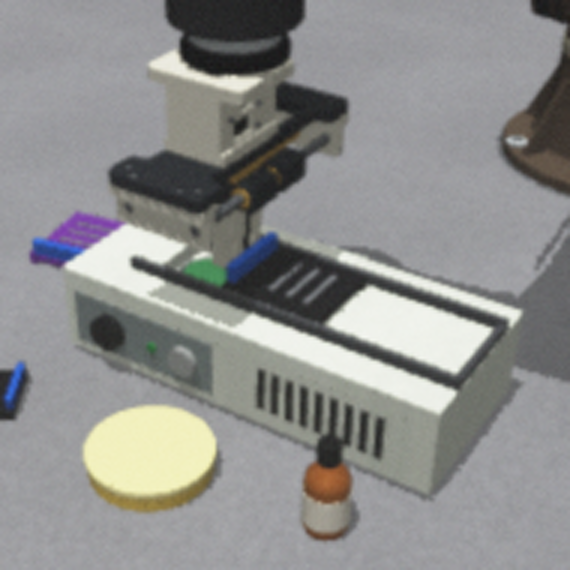

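View pics/side5.png

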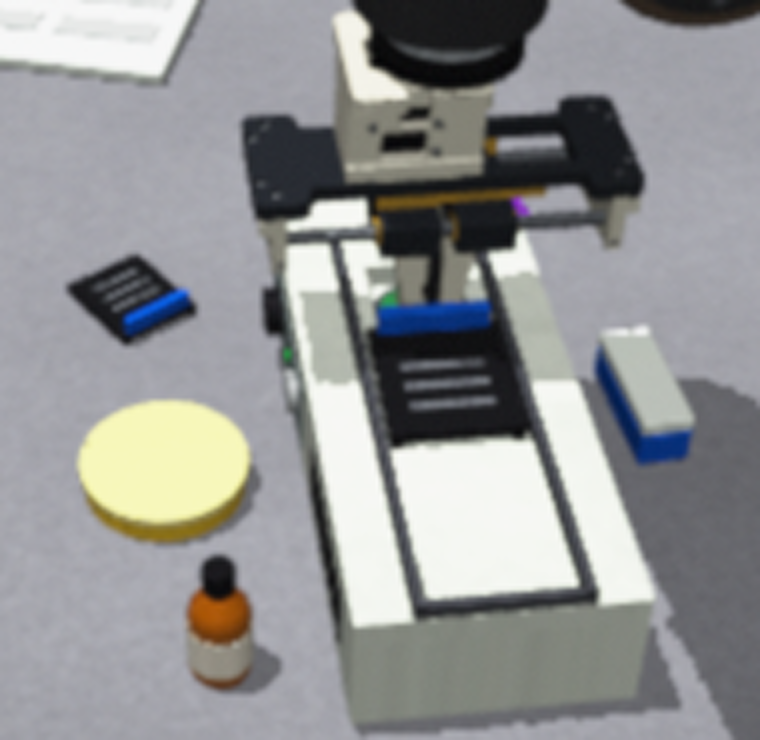

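The cover is sliding straight and flat, past the green filter window and over the tab. I continue with 7.5 cm more.

```bash
python3 -m handwheel '[0,-0.5,0,0, 0,-1.3,0,0, 0,-2.2,0,0, 0,-3.1,0,0, 0,-4,0,0, 0,-5,0,0, 0,-5.9,0,0, 0,-6.7,0,0, 0,-7.3,0,0, 0,-7.6,0,0]'; python3 go.py 41 0 86
```

```text
time_s: 11.9
tcp_pos: [0.5285, 0.0331, 0.0866]
eef_rot: [168.3, 90.0, -2.3]
contact_force: [0.1, -1.3, 0.5]
gripper_width: 0.0002
t 11.9 box mm [39.4  0.2] z 86.6 F [ 0.1 -1.3  0.5] w 0.0002
turn opts [-0.02, 179.98] axes x,y,z [[0.0, -0.0, -1.0], [0.163, -0.987, 0.0], [-0.987, -0.163, -0.0]] j6 [ 24.8  14.8 -28.1   0.  -47.1 -15.4]
shift cm [ 0.06 -0.16 -0.02]
```

```bash
python3 -m handwheel '[0,0.4,0,0, 0,1,0,0, -1,1.6,0,0, -3,2,0,0, -5,3,0,0, -7,6,0,0, -9,10,0,0, -10,13,0,0, -10,15,0,0, -10,15,0,0]'; python3 go.py; python3 - <<'E'
from h import *
crop(cap("scene"),"scene6.png",170,360,80,270,3);crop(cap("side"),"side6.png",190,380,100,285,4)
E
```

```text
time_s: 13.15
tcp_pos: [0.5529, -0.117, 0.1872]
eef_rot: [170.7, 90.0, -0.0]
contact_force: [0.0, 0.0, 0.1]
gripper_width: 0.0002
t 13.15 box mm [-112.6    0.7] z 187.2 F [0.  0.  0.1] w 0.0002
turn opts [-0.18, 179.82] axes x,y,z [[0.001, -0.0, -1.0], [0.16, -0.987, 0.0], [-0.987, -0.16, -0.001]] j6 [  7.9  11.9 -16.7   0.  -61.3   1.3]
```

View pics/scene6.png

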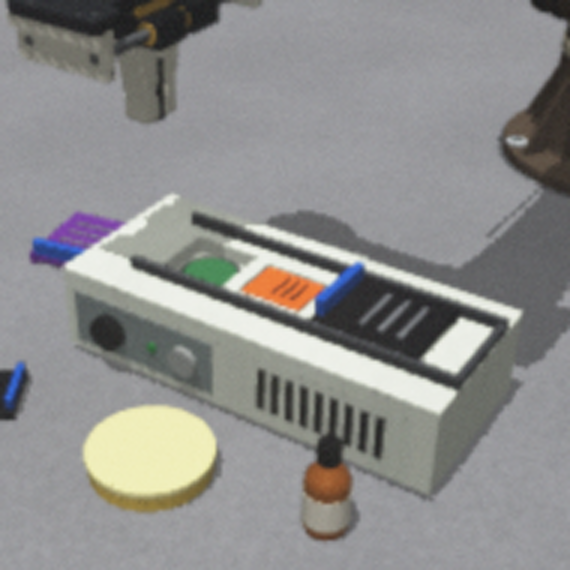

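View pics/side6.png

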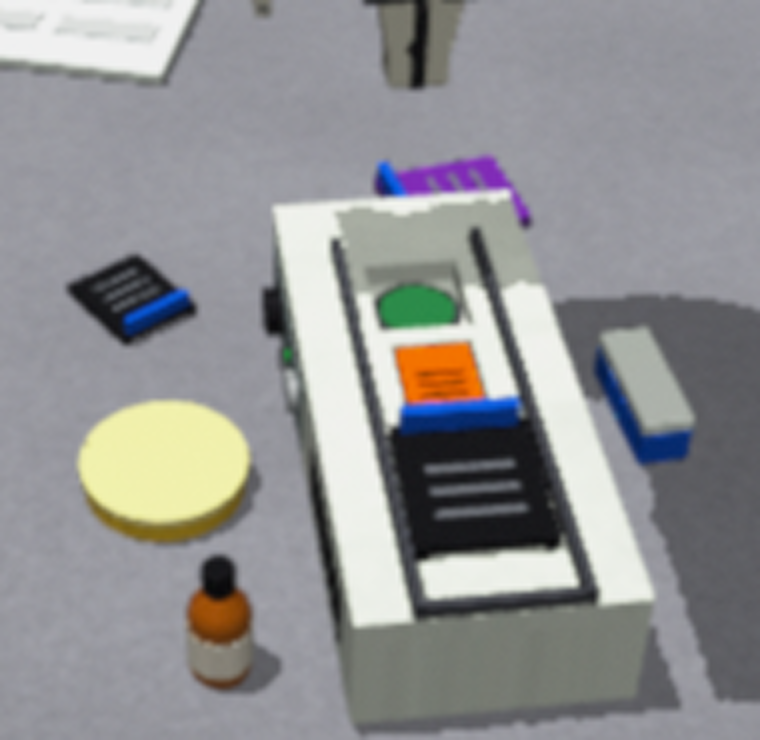

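```bash
python3 - <<'E'
from go import *
c=cap("side")
for q,z in(((418,550),.085),((556,541),.085),((403,408),.104),((516,399),.104)):
    w=onz(c,np.array(q)/4-.5+[190,100],z)[0,:2];print(q,(1e3*Rm.T@(w-t)).round(1))
E
```

```text
(418, 550) [131.3 -33.8]
(556, 541) [132.5  31.8]
(403, 408) [ 54.  -29.4]
(516, 399) [53.5 27.5]
```

```bash
python3 -c "
from plant import workorder;print(workorder.close_job())"
```

```text
the job is handed in; nothing more can be done
None
```

The filter window is open and the job is handed in, at about 13.4 s of the 42 s allowed; closing the job reports no verdict.

- **Tab:** I pressed it with the closed fingertips until it bottomed, at z = 80.0 mm (deck level) and about 17 N. The pictures show it flush with the deck.
- **Cover:** I pushed it by the rear face of its rib, straight along the channel, without lifting it. In the last side view its rear edge is at about x = 49 to 54 mm in the box frame. The tab ends at 32 mm, so the whole cover is past it. Its front edge is at about 132 mm, short of the end stop at 164 mm.
- **Last checks:** The cover lies flat and square in the channel, the green filter is uncovered, and the tab is still in. The dish, bottle and slide box stand where they did. The gripper is clear above the box and reads no contact force.
- **Disagreement:** The box corners fitted from the camera images were off by up to 4 mm in a single view, which is within the roughly 17 mm margin past the tab.

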